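# Clear the lab bench: sort bottles, stoppers and clamp

### The arm

A 6-joint arm with a two-finger parallel gripper is mounted at the origin on the work surface. World frame = base frame: x ahead of the robot, y to its left, z up, the work surface at z = 0. Lengths are in m, angles in rad, forces in N, time in s.
With the tool pointing down it reaches from about 0.325 to 0.85 m from the base axis. Payload 4.4 kg.
Tool frame: the origin (TCP) lies where the fingers leave the gripper's body, on its centre line; the fingertips stand 97 mm ahead of it and the grasp point (between the pads) lies 78 mm ahead of it; z points along the fingers, y is the direction in which the jaws open and shut (so a half turn about z gives the same grasp; the last joint's range is limited). The gripper opens to 94 mm and grips with 3 to 60 N. Pads are 16 mm wide; open, the fingers measure 119 mm over their backs; the gripper's body (75 mm by 177 mm) begins 78 mm behind the grasp point.
Start: joints at [-1.401, 0.207, 1.542, -0, 1.393, -0.15], TCP at [0.181, -0.546, 0.303] pointing down, gripper open.
Joint ranges: [-2.73, 2.73], [-0.86, 2.22], [0.23, 2.46], [-1.11, 4.25], [0.08, 2.63], [-2.82, 2.82]. Speed limits (rad/s): [2.79, 2.79, 3.14, 3.14, 3.14, 3.14].

### API

Orientations are given as a rotation vector (axis times angle).
In Python, from workcell import state, grab_frame, close_job gives the robot as it stands.
- The arm moves only by the tool arm_command, never from a script. Its argument "increments" is a list of rows, each an object of numbers: "x", "y", "z": the shift along the tool's x, y, z in m; "roll": the turn about the tool's z in degrees. A call has 1 to 12 rows; each row is the pose to reach, as a shift and turn from the pose measured when the call began, along the tool's axes at that moment; what a row does not reach only later rows make up. A row lasts 1/12 s, in which the tool goes at most 41.7 mm and 7.16 degrees, less where a joint would pass 70% of its speed; a pose out of reach is approached as far as the arm can. A call with a gripper value outside its range is refused whole. "hand" is the opening, from 0 (shut) to 1 (fully open), set as the call begins (left out, the last holds). The fingers move at their own pace and stop on an object; "squeeze" is the grip in N (left out, the last holds). Time passes only in rows, so rows that repeat a pose let the fingers close. It gives the time, the measured TCP pose, the force and the opening at its end, in the units of the state.
- state(): the state, without advancing time (a new reading comes with each control period).
- grab_frame(name): name is "scene" or "side" or "wrist"; returns a dict with "image" (420x560x3 uint8, red, green, blue), "fx", "fy", "cx", "cy" (pixels), "R" (3x3) and "t" (3): a world point X has camera coordinates R X + t. Camera axes: x right, y down, z forward; pixel columns grow to the right and rows downward; lengths in m; the calibration is good to about 2 mm. A picture is of the moment at which its call begins. There is no depth.
- close_job(): hands the job in, once; it reports no verdict.
The state is a dict: "t": time; "joints": joint angles; "joint_velocities": joint speeds; "joint_torque": joint torques, N m; "tool_pos": TCP position; "tcp_rot": TCP orientation; "contact_force": force on the tool from outside, world axes, zero at the start; "ft_torque": the same for the moment, N m; "width": finger opening in m.
Only numpy, scipy, OpenCV 4.12 (cv2) and the standard library are available. Lean on these libraries where they do the work, as an engineer would, in place of code of your own. Each camera call takes 0.05 s, during which the arm holds its last target. There are 200 camera calls.

### The job

Clear up the lab bench: stand the two amber glass bottles in the white divided carrier, one in each bay, stand the two rubber stoppers wide end up on the floor of the round dish, and lay the boss head flat on the floor of the plain aluminium tray, screw pointing along the tray's long side (either way round). Keep the bottles upright and set them down gently without dropping them, and leave the steel beaker and the white jar where they are.

Things in the scene. Friction and masses are not known exactly. Their poses are not given: they have to be found in the camera images.
- bottle_a: small amber glass reagent bottle with a white cap, standing on the bench: body 36 mm in diameter and 56 mm high, cap 28 mm in diameter, 78 mm high in all, about 70 g. Origin: centre of its underside; z up. The two bottles are alike.
- bottle_b: small amber glass reagent bottle with a white cap, standing on the bench: body 36 mm in diameter and 56 mm high, cap 28 mm in diameter, 78 mm high in all, about 70 g. Origin: centre of its underside; z up. The two bottles are alike.
- stopper_a: black rubber stopper, standing wide end up: 40 mm in diameter over its top 12 mm, tapering to 32 mm at the foot, 40 mm high, about 45 g. Origin: centre of its underside; z up. The two stoppers are alike.
- stopper_b: black rubber stopper, standing wide end up: 40 mm in diameter over its top 12 mm, tapering to 32 mm at the foot, 40 mm high, about 45 g. Origin: centre of its underside; z up. The two stoppers are alike.
- bosshead: steel boss head (rod clamp) lying on the bench: a block 50 mm long (x) by 26 mm wide (y) by 36 mm high (z), with a brass thumb screw on its +x end, 64 mm long in all (x from -29 to +35 mm; the screw's head is 22 mm wide), about 160 g. Origin on its underside, 4 mm to the +x side of the block's centre; x along its length, z up. The plain sides to grip are 26 mm apart, along y.
- beaker: bystander, not to be moved: stainless steel beaker, 60 mm in diameter, 75 mm high, open at the top, standing among the things. Origin: centre of its underside.
- jar: bystander, not to be moved: squat white plastic jar with a white screw lid 56 mm in diameter, 44 mm high, standing among the things. Origin: centre of its underside.
- rack: the bottle carrier, fixed: white plastic open box 90 mm (x) by 160 mm (y), 24 mm high, walls, divider and floor 4 mm thick. One divider across the middle (at y = 0) makes two bays, each 82 by 74 mm inside, centred 39 mm either side of the middle along y. Origin: centre of its underside, so its inner floor is at z = 4 mm; x along the short side, y along the long side, z up.
- dish: the round white porcelain dish, fixed: 150 mm in diameter over the rim, 18 mm high, wall and floor 4 mm thick, flat floor about 130 mm across, its inner floor at z = 4 mm. Origin: centre of its underside.
- tray: the plain aluminium tray, fixed: open rectangular box without divider, 110 mm (x) by 170 mm (y), 15 mm high, walls and floor 3 mm thick, its inner floor at z = 3 mm. Origin: centre of its underside; x along the short side, y along the long side.
Not all that is in view belongs to the job. What is shaped like the stopper_b but green or turquoise is not meant. Leave any pink look-alike of the bottle_a alone.

How it is judged:
By the outcome, as a careful person would: the job done as asked, in the order asked, and still so for the second after the job is handed in, with the robot touching nothing.
It also fails if it takes over 115 s, if anything falls off the work surface, if the arm or the gripper's body presses on something with over 40 N, if the wrist force passes 120 N, or if a joint passes its speed limit or range.

## Working session

There is one attempt and no reset: what is moved stays moved. The work goes in short steps, Python scripts to look and compute and a tool call to move; the robot and the scene stay as the last step left them, time stands still between calls to the robot, and variables do not carry over. Pictures are saved under pics/ and viewed, about 12 in all and at most 16, crops included, and the job is handed in when it is done.

Besides the shell and the picture viewer there is one more tool, called in YAML: its name, and indented under it one key for each argument. arm_command: Moves the arm, as the interface text tells. Its arguments: {"type":"object","properties":{"increments":{"type":"array","items":{"type":"object","properties":{"x":{"type":"number"},"y":{"type":"number"},"z":{"type":"number"},"roll":{"type":"number"}}}},"hand":{"type":"number"},"squeeze":{"type":"number"}},"required":["increments"]}

```bash
ls; mkdir -p pics; cat > h.py <<'E'
import numpy as np, cv2, pickle
from workcell import state, grab_frame, close_job
from scipy.spatial.transform import Rotation as Ro
def snap(n,f):
    d=grab_frame(n); pickle.dump(d,open(f'pics/{f}.pkl','wb')); cv2.imwrite(f'pics/{f}.png',d['image'][:,:,::-1]); return d
def load(f): return pickle.load(open(f'pics/{f}.pkl','rb'))
def ray(d,u,v,z):
    R=np.array(d['R']);t=np.array(d['t']); c=-R.T@t
    r=R.T@np.array([(u-d['cx'])/d['fx'],(v-d['cy'])/d['fy'],1]); return c+r*(z-c[2])/r[2]
def proj(d,X):
    p=np.array(d['R'])@np.array(X)+np.array(d['t']); return np.array([d['fx']*p[0]/p[2]+d['cx'],d['fy']*p[1]/p[2]+d['cy']])
E
python3 - <<'E'
from h import *
a=snap('scene','s0');b=snap('side','d0');c=snap('wrist','w0')
for d in(a,b,c): print(-np.array(d['R']).T@np.array(d['t']),d['fx'],np.array(d['R'])[2])
s=state();print(s); print(Ro.from_rotvec(s['tcp_rot']).as_matrix())
cv2.imwrite('pics/sd0.png',cv2.resize(np.hstack([a['image'],b['image']])[:,:,::-1],(800,300)))
E
```

```text
pics
[0.97883407 0.4240553  0.77026048] 379.2691293620499 [-0.47638797 -0.45806244 -0.75048871]
[-0.00669887  0.56147036  0.87362761] 495.1946647871063 [ 0.46676921 -0.49394858 -0.73358115]
[ 0.25405242 -0.52160184  0.38419084] 378.172990200803 [-0.25119812 -0.08115455 -0.96452758]
{'t': 0.15, 'joints': array([-1.40053777e+00,  2.07219598e-01,  1.54261009e+00, -2.12044011e-05,
        1.39350441e+00, -1.50513237e-01]), 'joint_velocities': array([ 0.0003216 ,  0.00037616, -0.00357705, -0.00018157, -0.00093327,
       -0.00038873]), 'joint_torque': array([ 5.66042581e-04, -3.71311247e+01, -2.81812298e+01,  6.98538870e-02,
        3.26995470e-02, -9.31416275e-05]), 'tool_pos': array([ 0.18119619, -0.54522498,  0.3017675 ]), 'tcp_rot': array([-3.09955285e+00, -5.01437479e-01,  5.97517392e-05]), 'contact_force': array([ 0.17738759,  0.22582907, -0.2609362 ]), 'ft_torque': array([-5.27302343e-03, -1.29242783e-05,  4.48685779e-02]), 'width': 0.09398368302464319}
[[ 9.48991208e-01  3.15302375e-01 -3.15636739e-04]
 [ 3.15302442e-01 -9.48989693e-01  1.71273469e-03]
 [ 2.40493305e-04 -1.72489120e-03 -9.99998483e-01]]
```

View pics/s0.png

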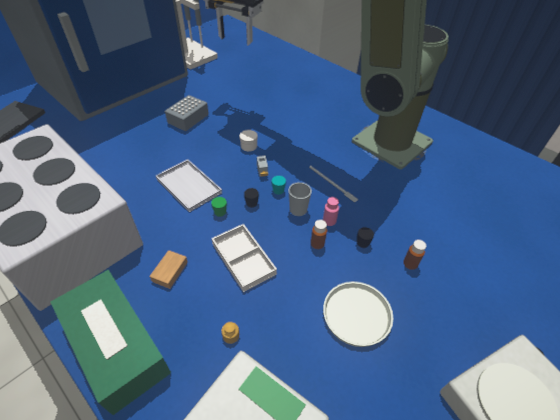

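View pics/d0.png

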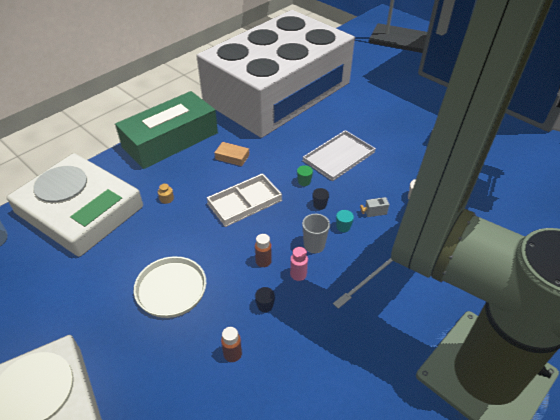

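Candidates, as scene-image pixels:
- **Bottles:** (319,235) and (415,254) are amber. The pink one at (332,210) is a look-alike, and the orange-capped thing at (230,333) is out of place.
- **Stoppers:** (252,197) and (365,237) are black. Green (220,207) and turquoise (279,185) are decoys.
- **Boss head:** grey block with brass at (262,165). The grey box at (187,112) and the orange block at (169,269) are not it.

The side view agrees: bottles at (263,250) and (231,344), stoppers at (320,198) and (265,299), boss head at (375,207).

```bash
python3 - <<'E'
from h import *
a=load('s0');b=load('d0')
def blobs(d,f,name,amin=25):
    im=d['image'].astype(int); m=f(im[...,0],im[...,1],im[...,2]).astype(np.uint8)
    n,l,s,c=cv2.connectedComponentsWithStats(m)
    print(name,[(c[i].round(1).tolist(),s[i].tolist()) for i in range(1,n) if amin<s[i][4]<9000][:14])
for n,d in(('s',a),('d',b)):
    blobs(d,lambda r,g,bb:(r>80)&(r>1.7*bb)&(r>1.5*g)&(bb<90),n+' amber')
    blobs(d,lambda r,g,bb:(r<60)&(g<60)&(bb<60),n+' black',60)
    blobs(d,lambda r,g,bb:(r>150)&(g>145)&(bb>130),n+' white',40)
    blobs(d,lambda r,g,bb:(r>140)&(g<130)&(bb>90),n+' pink')
    blobs(d,lambda r,g,bb:(r<70)&(g>110),n+' green')
c1=a['image'][120:290,150:440]; c2=b['image'][140:365,200:420]
cv2.imwrite('pics/c1.png',cv2.resize(c1[:,:,::-1],None,fx=2.7,fy=2.7,interpolation=2))
cv2.imwrite('pics/c2.png',cv2.resize(c2[:,:,::-1],None,fx=2.6,fy=2.6,interpolation=2))
E
```

```text
s amber [([318.9, 233.0], [313, 228, 14, 8, 41]), ([415.3, 253.0], [409, 246, 15, 11, 50])]
s black [([214.0, 3.1], [208, 0, 16, 9, 69]), ([246.4, 4.4], [228, 0, 35, 16, 193]), ([386.4, 32.8], [370, 0, 35, 69, 2195]), ([491.1, 14.5], [483, 0, 16, 35, 68]), ([508.7, 21.3], [491, 0, 32, 60, 154]), ([529.0, 24.1], [504, 0, 42, 73, 264]), ([544.6, 36.8], [515, 5, 45, 85, 303]), ([432.9, 33.9], [424, 26, 22, 16, 229]), ([548.0, 69.9], [531, 49, 29, 50, 132]), ([383.9, 92.3], [365, 74, 38, 38, 1129]), ([401.7, 123.6], [375, 83, 59, 67, 1660]), ([24.7, 118.2], [0, 103, 45, 39, 399]), ([251.5, 197.6], [245, 189, 13, 18, 173]), ([364.2, 236.9], [357, 228, 16, 20, 245])]
s white [([198.1, 50.4], [186, 38, 31, 24, 365]), ([46.4, 200.1], [0, 125, 125, 180, 6721]), ([245.6, 137.1], [240, 133, 14, 8, 73]), ([262.3, 163.5], [258, 160, 9, 7, 47]), ([188.1, 185.2], [156, 163, 65, 45, 1405]), ([320.2, 224.0], [315, 220, 12, 9, 85]), ([243.6, 256.7], [212, 224, 65, 63, 1694]), ([419.6, 244.4], [414, 240, 12, 10, 94]), ([357.3, 314.9], [323, 282, 70, 64, 3210]), ([103.5, 328.6], [81, 300, 46, 59, 1326])
[... 684 characters left out ...]
, [430, 210, 34, 71, 314]), ([545.7, 255.2], [526, 231, 34, 56, 1289]), ([264.9, 300.0], [256, 288, 19, 24, 301]), ([497.8, 361.6], [455, 302, 105, 103, 5531])]
d white [([164.7, 115.3], [142, 104, 47, 24, 446]), ([337.8, 154.6], [303, 131, 73, 46, 1479]), ([243.1, 197.8], [207, 174, 75, 47, 1427]), ([376.5, 202.1], [367, 198, 22, 9, 116]), ([262.5, 238.4], [256, 234, 14, 10, 114]), ([298.9, 251.3], [294, 247, 12, 10, 76]), ([168.9, 286.0], [134, 256, 73, 60, 3278]), ([229.6, 333.3], [222, 327, 16, 14, 179]), ([44.9, 384.6], [0, 335, 96, 85, 6085])]
d pink [([294.2, 260.2], [291, 254, 12, 12, 32])]
d green [([304.5, 170.1], [297, 165, 17, 11, 141]), ([344.6, 215.6], [336, 210, 18, 13, 181])]
```

View pics/c1.png

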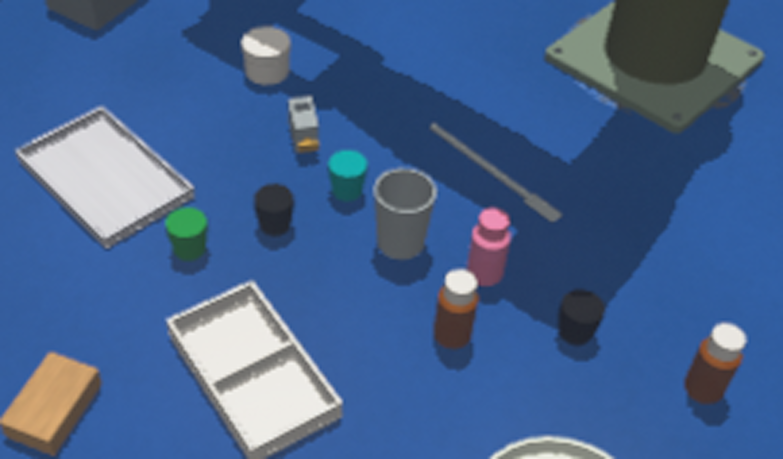

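View pics/c2.png

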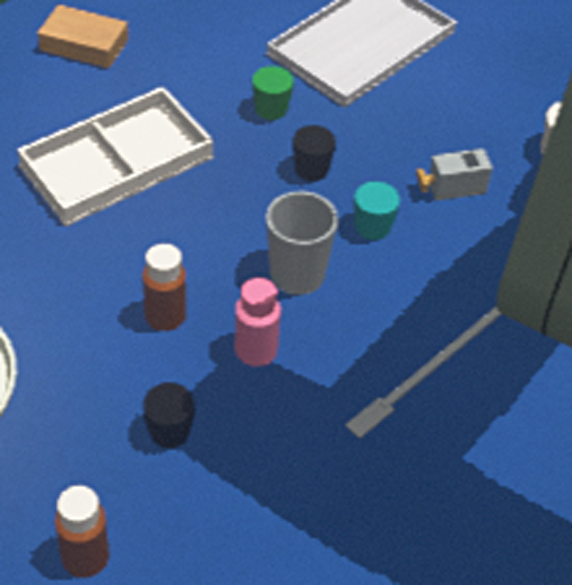

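Zoomed, the choices hold: amber glass with white caps, and both black stoppers. The boss head block is at c1 (303,120) with its brass screw towards (307,145), and in c2 the brass is at (425,180). Next I compute positions.

```bash
python3 - <<'E'
from h import *
from scipy.optimize import least_squares
a=load('s0');b=load('d0')
def tri(pa,pb):
    f=lambda X:np.r_[proj(a,X)-pa,proj(b,X)-pb]
    s=least_squares(f,[.5,0,.05]);return s.x.round(4),round(np.abs(s.fun).max(),2)
def both(n,pa,pb,z): print(n,'s',ray(a,*pa,z)[:2].round(4),'d',ray(b,*pb,z)[:2].round(4),'tri',*tri(pa,pb))
both('bot1',(320.2,224),(262.5,238.4),.075)
both('bot2',(419.6,244.4),(229.6,333.3),.075)
both('stN',(251.5,197.6),(320,198.5),.022)
both('stM',(364.2,237.2),(264.9,300),.022)
both('pink',(492/2.7+150,220/2.7+120),(259/2.6+200,293/2.6+140),.078)
both('turq',(278.4,180.0),(344.6,215.6),.04)
both('green',(218.6,201.8),(304.5,170.1),.04)
both('beaker',(405/2.7+150,190/2.7+120),(302/2.6+200,218/2.6+140),.075)
both('boss top',(303/2.7+150,110/2.7+120),(462/2.6+200,164/2.6+140),.036)
both('brass',(307/2.7+150,144/2.7+120),(425/2.6+200,181/2.6+140),.018)
for n,d in(('s',a),('d',b)):
  im=d['image'].astype(int)
  m=((im.min(2)>95)&(im[...,2]<im[...,0]+45)).astype(np.uint8)
  N,l,s,c=cv2.connectedComponentsWithStats(m)
  for nm,pt,z in(('rack',(243,257) if n=='s' else (243,198),.024),('tray',(189,185) if n=='s' else (338,154),.015),('dish',(357,315) if n=='s' else(169,286),.018)):
    best=min(range(1,N),key=lambda i:np.hypot(*(c[i]-pt)) if s[i][4]>800 else 1e9)
    h=cv2.convexHull(np.argwhere(l==best)[:,::-1].astype(np.int32))[:,0]
    P=np.array([ray(d,*p,z)[:2] for p in h],np.float32)
    if nm=='dish': print(n,nm,cv2.minEnclosingCircle(P))
    else:
        q=cv2.minAreaRect(P*1000); print(n,nm,q, s[best][4])
E
```

```text
bot1 s [0.4883 0.0998] d [0.4888 0.0991] tri [0.4885 0.0996 0.0754] 0.11
bot2 s [0.3713 0.2988] d [0.3719 0.2978] tri [0.3717 0.2983 0.0756] 0.19
stN s [ 0.5138 -0.1164] d [ 0.5117 -0.1178] tri [ 0.5125 -0.1184  0.0204] 0.21
stM s [0.4048 0.1799] d [0.4018 0.1799] tri [0.4029 0.179  0.0196] 0.04
pink s [0.4131 0.0746] d [0.4049 0.0748] tri [0.408  0.0713 0.0719] 0.07
turq s [ 0.426 -0.101] d [ 0.4237 -0.1008] tri [ 0.4246 -0.1023  0.0382] 0.0
green s [ 0.597  -0.1523] d [ 0.5947 -0.1527] tri [ 0.596  -0.154   0.0382] 0.06
beaker s [ 0.4399 -0.01  ] d [ 0.4346 -0.0109] tri [ 0.4366 -0.0131  0.0712] 0.21
boss top s [ 0.3992 -0.1939] d [ 0.3949 -0.1903] tri [ 0.3971 -0.1951  0.0322] 0.47
brass s [ 0.4201 -0.1661] d [ 0.415 -0.165] tri [ 0.4172 -0.169   0.0137] 0.12
s rack ((656.9966430664062, 9.271011352539062), (172.2069854736328, 95.18216705322266), 77.17732238769531) 2384
s tray ((599.9820556640625, -286.3330993652344), (180.80770874023438, 113.53044891357422), 87.12501525878906) 1777
s dish ((0.5778880715370178, 0.2888002395629883), 0.0759304091334343)
d rack ((642.4613647460938, 9.920783996582031), (168.45494079589844, 109.9262466430664), 77.0273666381836) 2218
d tray ((589.8258056640625, -287.106689453125), (181.8791961669922, 119.11823272705078), 87.07477569580078) 1908
d dish ((0.5724261999130249, 0.29053249955177307), 0.07766000181436539)
```

```bash
cat >> h.py <<'E'
def go(x,y,z,ang=None):
    "tool-frame shift to world TCP x,y,z; ang=world angle (deg) of jaw axis, mod 180"
    s=state();R=Ro.from_rotvec(s['tcp_rot']).as_matrix()
    d=R.T@(np.array([x,y,z])-s['tool_pos']); cur=np.degrees(np.arctan2(R[1,1],R[0,1]))
    r=0 if ang is None else (-(ang-cur)+90)%180-90
    print('d mm',(d*1000).round(1),'roll',round(r,1),'rows',round(np.linalg.norm(d)/.0417,1),'jaw',round(cur%180,1),'t',round(s['t'],2),'j6',round(s['joints'][5],2),'w',round(s['width'],4),'tilt',R[:2,2].round(4),'pos',s['tool_pos'].round(4))
E
python3 -c "
from h import *
go(.4885,.0996,.25)"
```

```text
d mm [ 494.9 -514.9   52.8] roll 0 rows 17.2 jaw 108.4 t 0.15 j6 -0.15 w 0.094 tilt [-0.0003  0.0017] pos [ 0.1812 -0.5452  0.3018]
```

arm_command:
  increments:
    - {"x": 0.495, "y": -0.515, "z": 0.052}
    - {"x": 0.495, "y": -0.515, "z": 0.052}
    - {"x": 0.495, "y": -0.515, "z": 0.052}
    - {"x": 0.495, "y": -0.515, "z": 0.052}
    - {"x": 0.495, "y": -0.515, "z": 0.052}
    - {"x": 0.495, "y": -0.515, "z": 0.052}
    - {"x": 0.495, "y": -0.515, "z": 0.052}
    - {"x": 0.495, "y": -0.515, "z": 0.052}
    - {"x": 0.495, "y": -0.515, "z": 0.052}
    - {"x": 0.495, "y": -0.515, "z": 0.052}
    - {"x": 0.495, "y": -0.515, "z": 0.052}
    - {"x": 0.495, "y": -0.515, "z": 0.052}
  hand: 0.65
  squeeze: 15

```text
$.increments[0]: bad value
```

```bash
python3 -c "
from h import *
go(.4885,.0996,.25)"
```

```text
d mm [ 494.9 -514.9   52.8] roll 0 rows 17.2 jaw 108.4 t 0.15 j6 -0.15 w 0.094 tilt [-0.0003  0.0017] pos [ 0.1812 -0.5452  0.3018]
```

arm_command:
  increments:
    - {"x": 0.028, "y": -0.029, "z": 0.003, "roll": 0}
    - {"x": 0.056, "y": -0.058, "z": 0.006, "roll": 0}
    - {"x": 0.084, "y": -0.087, "z": 0.009, "roll": 0}
    - {"x": 0.112, "y": -0.116, "z": 0.012, "roll": 0}
    - {"x": 0.14, "y": -0.145, "z": 0.015, "roll": 0}
    - {"x": 0.168, "y": -0.174, "z": 0.018, "roll": 0}
    - {"x": 0.196, "y": -0.203, "z": 0.021, "roll": 0}
    - {"x": 0.224, "y": -0.232, "z": 0.024, "roll": 0}
    - {"x": 0.252, "y": -0.261, "z": 0.027, "roll": 0}
    - {"x": 0.28, "y": -0.29, "z": 0.03, "roll": 0}
    - {"x": 0.308, "y": -0.319, "z": 0.033, "roll": 0}
    - {"x": 0.336, "y": -0.348, "z": 0.036, "roll": 0}
  hand: 0.65
  squeeze: 15

```text
t: 1.15
tool_pos: [0.3905, -0.107, 0.2664]
tcp_rot: [-3.1, -0.501, -0.001]
contact_force: [1.3, -0.9, -0.8]
width: 0.061
```

```bash
python3 -c "
from h import *
go(.4885,.0996,.25)"
```

```text
d mm [ 158.  -165.2   16.7] roll 0 rows 5.5 jaw 108.4 t 1.15 j6 0.77 w 0.061 tilt [0.0001 0.0014] pos [ 0.3905 -0.107   0.2664]
```

arm_command:
  increments:
    - {"x": 0.158, "y": -0.165, "z": 0.016, "roll": 0}
    - {"x": 0.158, "y": -0.165, "z": 0.016, "roll": 0}
    - {"x": 0.158, "y": -0.165, "z": 0.016, "roll": 0}
    - {"x": 0.158, "y": -0.165, "z": 0.016, "roll": 0}
    - {"x": 0.158, "y": -0.165, "z": 0.016, "roll": 0}
    - {"x": 0.158, "y": -0.165, "z": 0.016, "roll": 0}
    - {"x": 0.158, "y": -0.165, "z": 0.016, "roll": 0}
    - {"x": 0.158, "y": -0.165, "z": 0.016, "roll": 0}

```text
t: 1.82
tool_pos: [0.4882, 0.1003, 0.2501]
tcp_rot: [-3.1, -0.506, 0.002]
contact_force: [0.1, -0.3, 0.4]
width: 0.0613
```

```bash
python3 - <<'E'
from h import *
go(.4885,.0996,.25)
d=snap('wrist','w1')
print(proj(d,(.4885,.0996,.075)),proj(d,(.4885,.0996,.0)))
print(-np.array(d['R']).T@np.array(d['t']))
im=d['image'].astype(int)
m=((im.min(2)>140)).astype(np.uint8)
n,l,s,c=cv2.connectedComponentsWithStats(m)
for i in range(1,n):
    if s[i][4]>150: print(c[i],s[i],ray(d,*c[i],.077))
E
```

```text
d mm [0.  0.7 0.1] roll 0 rows 0.0 jaw 108.5 t 1.82 j6 1.28 w 0.0613 tilt [-0.0014  0.0008] pos [0.4882 0.1003 0.2501]
[277.75284158 216.29300417] [277.7212297  192.56744629]
[0.5611075  0.12407755 0.33255043]
[40.04266521 37.20206972] [   0    0   83   97 5508] [0.55235066 0.27743865 0.077     ]
[152.86038688  22.14802355] [ 127    0   43   59 1189] [0.58307125 0.21269589 0.077     ]
[461.57652016  54.69473869] [  347     0   213   147 17087] [0.62656591 0.02380598 0.077     ]
[541.47079038  13.17182131] [520   0  40  31 291] [ 0.66365186 -0.01215027  0.077     ]
[22.85647059 83.75294118] [  0  54  54  54 425] [0.52119765 0.2835113  0.077     ]
[109.83574879  94.89371981] [104  80  12  27 207] [0.53221864 0.22901594 0.077     ]
[277.30058774 218.38706969] [ 258  200   40   38 1191] [0.48750041 0.09960202 0.077     ]
[278.16201117 324.34916201] [262 311  33  29 716] [0.40738104 0.07203885 0.077     ]
[317.87873462 401.38488576] [261 385 115  35 569] [0.35027947 0.01869916 0.077     ]
```

View pics/w1.png

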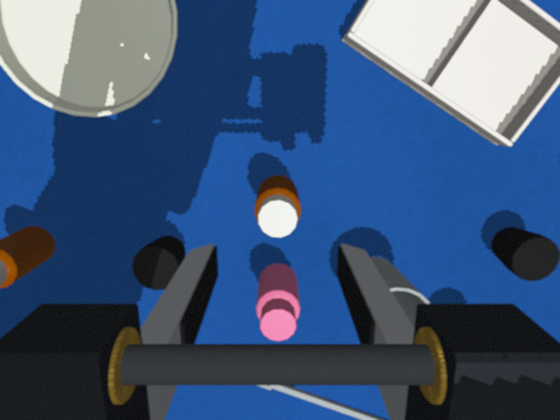

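The wrist picture shows the amber bottle's white cap at (277,218), centred between the fingers. The pink one at (278,320) sits clear of both fingers. Next: descend, grip and lift.

arm_command:
  increments:
    - {"x": 0, "y": 0, "z": 0.04, "roll": 0}
    - {"x": 0, "y": 0, "z": 0.08, "roll": 0}
    - {"x": 0, "y": 0, "z": 0.115, "roll": 0}
    - {"x": 0, "y": 0, "z": 0.129, "roll": 0}
    - {"x": 0, "y": 0, "z": 0.129, "roll": 0}

```text
t: 2.28
tool_pos: [0.4838, 0.0975, 0.1171]
tcp_rot: [-3.1, -0.498, 0.018]
contact_force: [-0.5, -0.2, -0.2]
width: 0.0614
```

arm_command:
  increments:
    - {"x": 0, "y": 0, "z": 0, "roll": 0}
    - {"x": 0, "y": 0, "z": 0, "roll": 0}
    - {"x": 0, "y": 0, "z": 0, "roll": 0}
    - {"x": 0, "y": 0, "z": 0, "roll": 0}
    - {"x": 0, "y": 0, "z": 0, "roll": 0}
    - {"x": 0, "y": 0, "z": 0, "roll": 0}
    - {"x": 0, "y": 0, "z": 0, "roll": 0}
    - {"x": 0, "y": 0, "z": -0.015, "roll": 0}
    - {"x": 0, "y": 0, "z": -0.045, "roll": 0}
    - {"x": 0, "y": 0, "z": -0.08, "roll": 0}
    - {"x": 0, "y": 0, "z": -0.08, "roll": 0}
  hand: 0.2
  squeeze: 15

```text
t: 3.2
tool_pos: [0.489, 0.0979, 0.2039]
tcp_rot: [-3.101, -0.499, -0.003]
contact_force: [2.3, 0.2, -0.1]
width: 0.0359
```

```bash
python3 -c "
from h import *
go(.661,.042,.20)"
```

```text
d mm [145.8 107.    4.2] roll 0 rows 4.3 jaw 108.3 t 3.2 j6 1.27 w 0.0359 tilt [0.0021 0.0005] pos [0.489  0.0979 0.2039]
```

arm_command:
  increments:
    - {"x": 0.016, "y": 0.012, "z": 0, "roll": -6}
    - {"x": 0.034, "y": 0.025, "z": 0, "roll": -12}
    - {"x": 0.052, "y": 0.038, "z": 0, "roll": -19}
    - {"x": 0.07, "y": 0.051, "z": 0, "roll": -26}
    - {"x": 0.088, "y": 0.064, "z": 0, "roll": -33}
    - {"x": 0.106, "y": 0.077, "z": 0, "roll": -40}
    - {"x": 0.122, "y": 0.09, "z": 0, "roll": -47}
    - {"x": 0.136, "y": 0.1, "z": 0, "roll": -53}
    - {"x": 0.146, "y": 0.107, "z": 0, "roll": -59}
    - {"x": 0.146, "y": 0.107, "z": 0, "roll": -59}
    - {"x": 0.146, "y": 0.107, "z": 0, "roll": -59}

```text
t: 4.12
tool_pos: [0.6609, 0.0421, 0.2033]
tcp_rot: [-2.456, -1.958, -0.002]
contact_force: [0.5, 0.0, -1.0]
width: 0.0358
```

```bash
python3 - <<'E'
from h import *
go(.661,.042,.121,167)
d=snap('wrist','w2')
im=d['image'].copy()
for X in [(.661,.042,.004),(.643,-.034,.004)]:
    p=proj(d,X); print(p); cv2.circle(im,tuple(int(v) for v in p),3,(255,0,0),-1)
c=np.array([.652,.0038]);u=np.array([.225,.974]);v=np.array([.974,-.225])
for i,j in((1,1),(1,-1),(-1,1),(-1,-1)):
    p=proj(d,(*(c+u*.08*i+v*.045*j),.024)); cv2.circle(im,tuple(int(v) for v in p),3,(255,0,255),-1)
cv2.imwrite('pics/w2.png',im[:,:,::-1])
E
```

```text
d mm [-0.2  0.1 82.3] roll 0.1 rows 2.0 jaw 167.1 t 4.12 j6 0.16 w 0.0358 tilt [0.0006 0.0007] pos [0.6609 0.0421 0.2033]
[277.06051661 207.77066189]
[276.30028662 298.98993058]
```

View pics/w2.png

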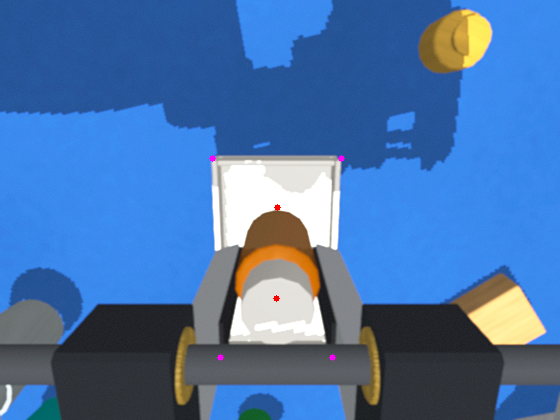

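The rack corner marks land on the rim, and the bottle hangs centred on the bay's column, at about (277,208). I'll lower it gently.

arm_command:
  increments:
    - {"x": 0, "y": 0, "z": 0.02, "roll": 0}
    - {"x": 0, "y": 0, "z": 0.04, "roll": 0}
    - {"x": 0, "y": 0, "z": 0.056, "roll": 0}
    - {"x": 0, "y": 0, "z": 0.066, "roll": 0}
    - {"x": 0, "y": 0, "z": 0.073, "roll": 0}
    - {"x": 0, "y": 0, "z": 0.077, "roll": 0}
    - {"x": 0, "y": 0, "z": 0.078, "roll": 0}
    - {"x": 0, "y": 0, "z": 0.078, "roll": 0}

```text
t: 4.83
tool_pos: [0.6607, 0.0425, 0.1259]
tcp_rot: [2.456, 1.959, 0.002]
contact_force: [0.7, -0.4, -0.5]
width: 0.0356
```

arm_command:
  increments:
    - {"x": 0, "y": 0, "z": 0.001, "roll": 0}
    - {"x": 0, "y": 0, "z": 0.002, "roll": 0}
    - {"x": 0, "y": 0, "z": 0.002, "roll": 0}

```text
t: 5.08
tool_pos: [0.6611, 0.0425, 0.1246]
tcp_rot: [2.455, 1.958, 0.004]
contact_force: [-0.7, 0.6, 0.3]
width: 0.0356
```

arm_command:
  increments:
    - {"x": 0, "y": 0, "z": 0.001, "roll": 0}
    - {"x": 0, "y": 0, "z": 0.002, "roll": 0}
    - {"x": 0, "y": 0, "z": 0.002, "roll": 0}

```text
t: 5.33
tool_pos: [0.6614, 0.0425, 0.123]
tcp_rot: [2.455, 1.958, 0.005]
contact_force: [0.5, 0.5, 0.5]
width: 0.0357
```

arm_command:
  increments:
    - {"x": 0, "y": 0, "z": 0.001, "roll": 0}
    - {"x": 0, "y": 0, "z": 0.001, "roll": 0}
    - {"x": 0, "y": 0, "z": 0.001, "roll": 0}

```text
t: 5.58
tool_pos: [0.6615, 0.0425, 0.1229]
tcp_rot: [2.455, 1.958, 0.005]
contact_force: [-2.6, 1.7, 5.4]
width: 0.0359
```

Contact reads 5 N, so I'm releasing with a small opening and lifting.

arm_command:
  increments:
    - {"x": 0, "y": 0, "z": 0, "roll": 0}
    - {"x": 0, "y": 0, "z": 0, "roll": 0}
    - {"x": 0, "y": 0, "z": 0, "roll": 0}
    - {"x": 0, "y": 0, "z": -0.02, "roll": 0}
    - {"x": 0, "y": 0, "z": -0.05, "roll": 0}
    - {"x": 0, "y": 0, "z": -0.085, "roll": 0}
    - {"x": 0, "y": 0, "z": -0.12, "roll": 0}
    - {"x": 0, "y": 0, "z": -0.12, "roll": 0}
  hand: 0.5

```text
t: 6.25
tool_pos: [0.6654, 0.0423, 0.2521]
tcp_rot: [2.447, 1.951, 0.023]
contact_force: [1.5, -0.1, 1.1]
width: 0.0465
```

```bash
python3 -c "
from h import *
snap('scene','s1')
go(.3717,.2983,.25,140)"
```

```text
d mm [ 184.6 -341.9   -5.5] roll 27.1 rows 9.3 jaw 167.1 t 6.3 j6 0.16 w 0.0472 tilt [ 0.0144 -0.    ] pos [0.6641 0.0423 0.2488]
```

arm_command:
  increments:
    - {"x": 0.018, "y": -0.034, "z": 0, "roll": 0}
    - {"x": 0.037, "y": -0.068, "z": 0, "roll": 0}
    - {"x": 0.056, "y": -0.103, "z": 0, "roll": 0}
    - {"x": 0.075, "y": -0.138, "z": 0, "roll": 0}
    - {"x": 0.094, "y": -0.173, "z": 0, "roll": 0}
    - {"x": 0.113, "y": -0.208, "z": 0, "roll": 0}
    - {"x": 0.132, "y": -0.243, "z": 0, "roll": 0}
    - {"x": 0.15, "y": -0.277, "z": 0, "roll": 0}
    - {"x": 0.168, "y": -0.31, "z": 0, "roll": 0}
    - {"x": 0.18, "y": -0.333, "z": 0, "roll": 0}
    - {"x": 0.185, "y": -0.342, "z": 0, "roll": 0}
    - {"x": 0.185, "y": -0.342, "z": 0, "roll": 0}
  hand: 0.65

```text
t: 7.3
tool_pos: [0.3697, 0.2995, 0.2432]
tcp_rot: [2.446, 1.958, 0.014]
contact_force: [-0.1, 0.1, 0.1]
width: 0.0613
```

arm_command:
  increments:
    - {"x": 0, "y": 0, "z": 0, "roll": 0}
    - {"x": 0, "y": 0, "z": 0, "roll": 0}

```text
t: 7.47
tool_pos: [0.3702, 0.2988, 0.2426]
tcp_rot: [2.446, 1.957, 0.012]
contact_force: [-1.0, -0.5, -0.1]
width: 0.0609
```

```bash
python3 - <<'E'
from h import *
d=snap('wrist','w3')
im=d['image'].astype(int)
print(proj(d,(.3717,.2983,.078)))
m=((im.min(2)>140)).astype(np.uint8)
n,l,s,c=cv2.connectedComponentsWithStats(m)
for i in range(1,n):
    if 300<s[i][4]<3000: print(c[i],s[i],ray(d,*c[i],.077))
go(.3717,.2983,.119)
a=load('s1');cv2.imwrite('pics/c3.png',cv2.resize(np.hstack([a['image'][200:300,200:300],d['image'][140:240,228:328]])[:,:,::-1],None,fx=4,fy=4))
E
```

```text
[276.45922063 221.08616877]
[276.47279215 222.09009813] [ 258  204   39   38 1121] [0.3714918  0.29729052 0.077     ]
d mm [ -0.3  -0.2 123.8] roll 0 rows 3.0 jaw 167.3 t 7.52 j6 0.72 w 0.0608 tilt [ 0.0119 -0.0018] pos [0.3705 0.2987 0.2428]
```

View pics/c3.png

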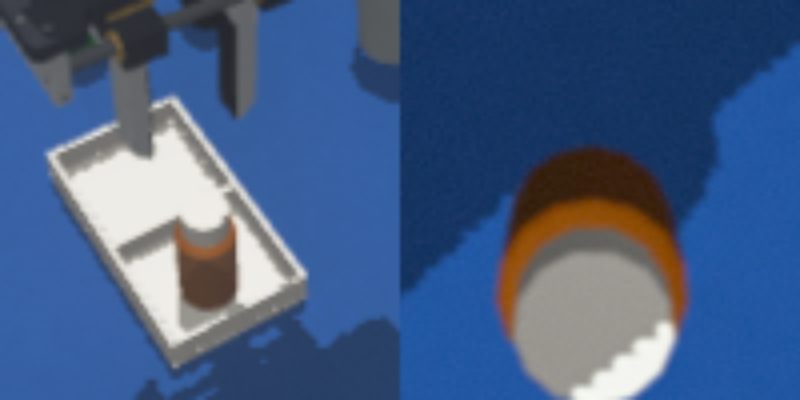

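Left half: the first bottle stands upright in the +y bay. Right half: the second amber bottle's cap is centred (wrist pixel (276,222)). I'll descend on it.

arm_command:
  increments:
    - {"x": 0, "y": 0, "z": 0.03, "roll": 0}
    - {"x": 0, "y": 0, "z": 0.065, "roll": 0}
    - {"x": 0, "y": 0, "z": 0.095, "roll": 0}
    - {"x": 0, "y": 0, "z": 0.115, "roll": 0}
    - {"x": 0, "y": 0, "z": 0.122, "roll": 0}
    - {"x": 0, "y": 0, "z": 0.123, "roll": 0}
    - {"x": 0, "y": 0, "z": 0.123, "roll": 0}
    - {"x": 0, "y": 0, "z": 0.123, "roll": 0}

```text
t: 8.18
tool_pos: [0.3736, 0.2989, 0.1213]
tcp_rot: [2.447, 1.955, 0.018]
contact_force: [0.1, -0.6, -0.5]
width: 0.061
```

arm_command:
  increments:
    - {"x": 0, "y": 0, "z": 0, "roll": 0}
    - {"x": 0, "y": 0, "z": 0, "roll": 0}
    - {"x": 0, "y": 0, "z": 0, "roll": 0}
    - {"x": 0, "y": 0, "z": 0, "roll": 0}
    - {"x": 0, "y": 0, "z": 0, "roll": 0}
    - {"x": 0, "y": 0, "z": 0, "roll": 0}
    - {"x": 0, "y": 0, "z": 0, "roll": 0}
  hand: 0.2

```text
t: 8.77
tool_pos: [0.3737, 0.2992, 0.1219]
tcp_rot: [2.448, 1.955, 0.018]
contact_force: [-2.1, -0.1, 5.2]
width: 0.0356
```

arm_command:
  increments:
    - {"x": 0, "y": 0, "z": -0.015, "roll": 0}
    - {"x": 0, "y": 0, "z": -0.045, "roll": 0}
    - {"x": 0, "y": 0, "z": -0.08, "roll": 0}
    - {"x": 0, "y": 0, "z": -0.1, "roll": 0}
    - {"x": 0, "y": 0, "z": -0.105, "roll": 0}
    - {"x": 0, "y": 0, "z": -0.105, "roll": 0}
    - {"x": 0, "y": 0, "z": -0.105, "roll": 0}

```text
t: 9.35
tool_pos: [0.3715, 0.2988, 0.2257]
tcp_rot: [2.448, 1.955, 0.016]
contact_force: [-0.2, -0.2, -1.0]
width: 0.0357
```

```bash
python3 -c "
from h import *
go(.643,-.034,.22)"
```

```text
d mm [-264.5  338.3    9.6] roll 0 rows 10.3 jaw 167.2 t 9.35 j6 0.72 w 0.0357 tilt [ 0.0134 -0.0008] pos [0.3715 0.2988 0.2257]
```

arm_command:
  increments:
    - {"x": -0.022, "y": 0.028, "z": 0, "roll": 0}
    - {"x": -0.046, "y": 0.059, "z": 0, "roll": 0}
    - {"x": -0.07, "y": 0.09, "z": 0, "roll": 0}
    - {"x": -0.094, "y": 0.121, "z": 0, "roll": 0}
    - {"x": -0.118, "y": 0.152, "z": 0, "roll": 0}
    - {"x": -0.142, "y": 0.182, "z": 0, "roll": 0}
    - {"x": -0.166, "y": 0.213, "z": 0, "roll": 0}
    - {"x": -0.19, "y": 0.243, "z": 0, "roll": 0}
    - {"x": -0.214, "y": 0.274, "z": 0, "roll": 0}
    - {"x": -0.236, "y": 0.302, "z": 0, "roll": 0}
    - {"x": -0.254, "y": 0.325, "z": 0, "roll": 0}
    - {"x": -0.265, "y": 0.338, "z": 0, "roll": 0}

```text
t: 10.35
tool_pos: [0.6429, -0.0374, 0.2259]
tcp_rot: [2.452, 1.953, 0.01]
contact_force: [-0.9, 1.2, -0.9]
width: 0.0358
```

arm_command:
  increments:
    - {"x": 0, "y": 0, "z": 0, "roll": 0}
    - {"x": 0, "y": 0, "z": 0, "roll": 0}
    - {"x": 0, "y": 0, "z": 0, "roll": 0}

```text
t: 10.6
tool_pos: [0.6411, -0.0365, 0.223]
tcp_rot: [2.456, 1.957, 0.005]
contact_force: [-1.1, 0.4, -0.3]
width: 0.0355
```

```bash
python3 -c "
from h import *
go(.643,-.034,.1256)"
```

```text
d mm [ 2.7  1.  97.4] roll 0 rows 2.3 jaw 167.1 t 10.6 j6 0.03 w 0.0355 tilt [0.0037 0.0007] pos [ 0.6411 -0.0365  0.223 ]
```

arm_command:
  increments:
    - {"x": 0.001, "y": 0.001, "z": 0.02, "roll": 0}
    - {"x": 0.003, "y": 0.001, "z": 0.045, "roll": 0}
    - {"x": 0.003, "y": 0.001, "z": 0.066, "roll": 0}
    - {"x": 0.003, "y": 0.001, "z": 0.082, "roll": 0}
    - {"x": 0.003, "y": 0.001, "z": 0.09, "roll": 0}
    - {"x": 0.003, "y": 0.001, "z": 0.093, "roll": 0}
    - {"x": 0.003, "y": 0.001, "z": 0.094, "roll": 0}
    - {"x": 0.003, "y": 0.001, "z": 0.094, "roll": 0}
    - {"x": 0.003, "y": 0.001, "z": 0.094, "roll": 0}

```text
t: 11.35
tool_pos: [0.6439, -0.0336, 0.1305]
tcp_rot: [2.454, 1.956, 0.008]
contact_force: [-0.1, 0.4, -0.3]
width: 0.0354
```

arm_command:
  increments:
    - {"x": 0, "y": 0, "z": 0.001, "roll": 0}
    - {"x": 0, "y": 0, "z": 0.0015, "roll": 0}
    - {"x": 0, "y": 0, "z": 0.0015, "roll": 0}

```text
t: 11.6
tool_pos: [0.6444, -0.0338, 0.1299]
tcp_rot: [2.453, 1.955, 0.009]
contact_force: [-0.3, 0.3, -0.5]
width: 0.0359
```

arm_command:
  increments:
    - {"x": 0, "y": 0, "z": 0.001, "roll": 0}
    - {"x": 0, "y": 0, "z": 0.001, "roll": 0}
    - {"x": 0, "y": 0, "z": 0.001, "roll": 0}

```text
t: 11.85
tool_pos: [0.6444, -0.0339, 0.1289]
tcp_rot: [2.453, 1.955, 0.009]
contact_force: [-0.6, -0.5, -0.7]
width: 0.0357
```

arm_command:
  increments:
    - {"x": 0, "y": 0, "z": 0.001, "roll": 0}
    - {"x": 0, "y": 0, "z": 0.002, "roll": 0}
    - {"x": 0, "y": 0, "z": 0.002, "roll": 0}
    - {"x": 0, "y": 0, "z": 0.002, "roll": 0}

```text
t: 12.18
tool_pos: [0.6442, -0.0338, 0.1266]
tcp_rot: [2.454, 1.955, 0.009]
contact_force: [0.5, 0.2, -0.1]
width: 0.0356
```

arm_command:
  increments:
    - {"x": 0, "y": 0, "z": 0.001, "roll": 0}
    - {"x": 0, "y": 0, "z": 0.001, "roll": 0}
    - {"x": 0, "y": 0, "z": 0.001, "roll": 0}

```text
t: 12.43
tool_pos: [0.6444, -0.0339, 0.126]
tcp_rot: [2.453, 1.955, 0.009]
contact_force: [-0.2, 0.4, 1.0]
width: 0.036
```

arm_command:
  increments:
    - {"x": 0, "y": 0, "z": 0.001, "roll": 0}
    - {"x": 0, "y": 0, "z": 0.001, "roll": 0}
    - {"x": 0, "y": 0, "z": 0.001, "roll": 0}

```text
t: 12.68
tool_pos: [0.6444, -0.0339, 0.1259]
tcp_rot: [2.453, 1.955, 0.009]
contact_force: [-3.1, 0.5, 5.1]
width: 0.0356
```

arm_command:
  increments:
    - {"x": 0, "y": 0, "z": 0, "roll": 0}
    - {"x": 0, "y": 0, "z": 0, "roll": 0}
    - {"x": 0, "y": 0, "z": 0, "roll": 0}
    - {"x": 0, "y": 0, "z": -0.015, "roll": 0}
    - {"x": 0, "y": 0, "z": -0.045, "roll": 0}
    - {"x": 0, "y": 0, "z": -0.08, "roll": 0}
    - {"x": 0, "y": 0, "z": -0.11, "roll": 0}
    - {"x": 0, "y": 0, "z": -0.115, "roll": 0}
    - {"x": 0, "y": 0, "z": -0.115, "roll": 0}
    - {"x": 0, "y": 0, "z": -0.115, "roll": 0}
  hand: 0.5

```text
t: 13.52
tool_pos: [0.6432, -0.0338, 0.2401]
tcp_rot: [2.454, 1.955, 0.008]
contact_force: [-0.3, -0.1, -0.8]
width: 0.047
```

```bash
python3 -c "
from h import *
go(.5125,-.118,.23)"
```

```text
d mm [-111.2 -108.7    9.3] roll 0 rows 3.7 jaw 167.1 t 13.52 j6 0.04 w 0.047 tilt [0.0066 0.    ] pos [ 0.6432 -0.0338  0.2401]
```

arm_command:
  increments:
    - {"x": -0.02, "y": -0.02, "z": 0.002, "roll": 0}
    - {"x": -0.046, "y": -0.045, "z": 0.004, "roll": 0}
    - {"x": -0.072, "y": -0.07, "z": 0.006, "roll": 0}
    - {"x": -0.094, "y": -0.092, "z": 0.008, "roll": 0}
    - {"x": -0.106, "y": -0.104, "z": 0.009, "roll": 0}
    - {"x": -0.111, "y": -0.109, "z": 0.009, "roll": 0}
    - {"x": -0.111, "y": -0.109, "z": 0.009, "roll": 0}
    - {"x": -0.111, "y": -0.109, "z": 0.009, "roll": 0}
    - {"x": -0.111, "y": -0.109, "z": 0.009, "roll": 0}
  hand: 0.68

```text
t: 14.27
tool_pos: [0.513, -0.1172, 0.2298]
tcp_rot: [2.453, 1.956, 0.009]
contact_force: [0.6, -0.9, -0.4]
width: 0.0641
```

```bash
python3 - <<'E'
from h import *
d=snap('wrist','w4'); a=snap('scene','s2')
im=d['image'].copy(); g=im.astype(int)
m=((g.max(2)<60)).astype(np.uint8)
n,l,s,c=cv2.connectedComponentsWithStats(m)
for i in range(1,n):
    if 300<s[i][4]: print(c[i].round(),s[i],ray(d,*c[i],.03))
for z,col in((0,(255,0,0)),(.04,(255,0,255))):
  P=[proj(d,(.5125+r*np.cos(t),-.118+r*np.sin(t),z)) for r in[.016 if z==0 else .02] for t in np.linspace(0,6.28,40)]
  cv2.polylines(im,[np.int32(P)],True,col,1)
go(.5125,-.118,.112)
cv2.imwrite('pics/c4.png',np.hstack([cv2.resize(a['image'][200:300,200:300],(400,400)),im[:400,130:530]])[:,:,::-1])
E
```

```text
[195. 302.] [ 177  248   37   98 1413] [ 0.42978566 -0.181253    0.03      ]
[359. 302.] [ 339  248   40   99 1437] [ 0.56244323 -0.21229488  0.03      ]
[ 61. 364.] [    0   305   144   115 12914] [ 0.30039407 -0.21294871  0.03      ]
[494. 365.] [  411   305   149   115 13341] [ 0.66793061 -0.2990502   0.03      ]
d mm [ -1.2  -1.2 118.1] roll 0 rows 2.8 jaw 167.2 t 14.37 j6 -0.17 w 0.0639 tilt [0.0069 0.0001] pos [ 0.5131 -0.1172  0.2301]
```

View pics/c4.png

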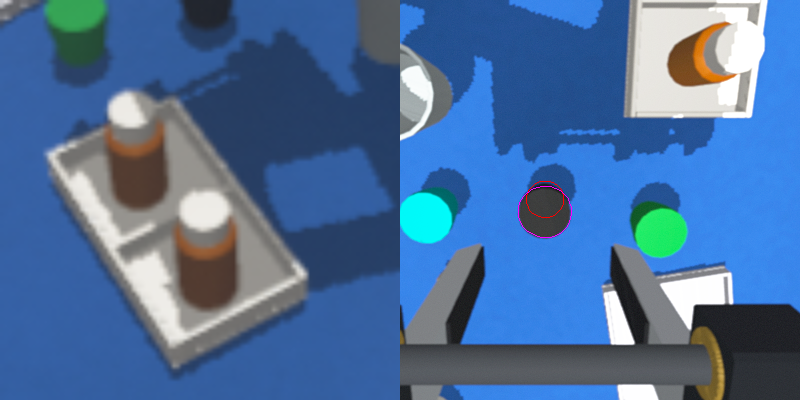

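Left: both bottles stand upright, one per bay. Right: the predicted stopper outline fits the black one at (545,205), and the turquoise and green ones are clear of the fingers. I'll grip it.

arm_command:
  increments:
    - {"x": -0.001, "y": -0.001, "z": 0.025, "roll": 0}
    - {"x": -0.001, "y": -0.001, "z": 0.06, "roll": 0}
    - {"x": -0.001, "y": -0.001, "z": 0.09, "roll": 0}
    - {"x": -0.001, "y": -0.001, "z": 0.11, "roll": 0}
    - {"x": -0.001, "y": -0.001, "z": 0.116, "roll": 0}
    - {"x": -0.001, "y": -0.001, "z": 0.118, "roll": 0}
    - {"x": -0.001, "y": -0.001, "z": 0.118, "roll": 0}
    - {"x": -0.001, "y": -0.001, "z": 0.118, "roll": 0}

```text
t: 15.03
tool_pos: [0.5142, -0.1182, 0.1137]
tcp_rot: [2.45, 1.956, 0.011]
contact_force: [0.4, 0.3, -1.0]
width: 0.0637
```

arm_command:
  increments:
    - {"x": 0, "y": 0, "z": 0, "roll": 0}
    - {"x": 0, "y": 0, "z": 0, "roll": 0}
    - {"x": 0, "y": 0, "z": 0, "roll": 0}
    - {"x": 0, "y": 0, "z": 0, "roll": 0}
    - {"x": 0, "y": 0, "z": 0, "roll": 0}
    - {"x": 0, "y": 0, "z": 0, "roll": 0}
    - {"x": 0, "y": 0, "z": 0, "roll": 0}
  hand: 0.25

```text
t: 15.62
tool_pos: [0.5145, -0.1183, 0.1144]
tcp_rot: [2.449, 1.955, 0.011]
contact_force: [-2.1, 1.0, 5.4]
width: 0.0395
```

arm_command:
  increments:
    - {"x": 0, "y": 0, "z": -0.015, "roll": 0}
    - {"x": 0, "y": 0, "z": -0.045, "roll": 0}
    - {"x": 0, "y": 0, "z": -0.08, "roll": 0}
    - {"x": 0, "y": 0, "z": -0.105, "roll": 0}
    - {"x": 0, "y": 0, "z": -0.12, "roll": 0}
    - {"x": 0, "y": 0, "z": -0.125, "roll": 0}
    - {"x": 0, "y": 0, "z": -0.125, "roll": 0}
    - {"x": 0, "y": 0, "z": -0.125, "roll": 0}

```text
t: 16.28
tool_pos: [0.5126, -0.1179, 0.2383]
tcp_rot: [2.451, 1.956, 0.01]
contact_force: [0.4, 0.5, -0.6]
width: 0.0396
```

```bash
python3 -c "
from h import *
go(.582,.318,.236)"
```

```text
d mm [440.5 -29.    2.6] roll 0 rows 10.6 jaw 167.2 t 16.28 j6 -0.17 w 0.0396 tilt [ 0.0088 -0.0006] pos [ 0.5126 -0.1179  0.2383]
```

arm_command:
  increments:
    - {"x": 0.03, "y": -0.002, "z": 0, "roll": 0}
    - {"x": 0.07, "y": -0.004, "z": 0, "roll": 0}
    - {"x": 0.11, "y": -0.007, "z": 0, "roll": 0}
    - {"x": 0.15, "y": -0.01, "z": 0, "roll": 0}
    - {"x": 0.19, "y": -0.012, "z": 0.001, "roll": 0}
    - {"x": 0.23, "y": -0.015, "z": 0.001, "roll": 0}
    - {"x": 0.27, "y": -0.018, "z": 0.001, "roll": 0}
    - {"x": 0.31, "y": -0.02, "z": 0.002, "roll": 0}
    - {"x": 0.35, "y": -0.023, "z": 0.002, "roll": 0}
    - {"x": 0.388, "y": -0.025, "z": 0.002, "roll": 0}
    - {"x": 0.42, "y": -0.028, "z": 0.002, "roll": 0}
    - {"x": 0.44, "y": -0.029, "z": 0.002, "roll": 0}

```text
t: 17.28
tool_pos: [0.5804, 0.3207, 0.2333]
tcp_rot: [2.45, 1.961, 0.004]
contact_force: [-0.3, 0.3, -0.7]
width: 0.039
```

arm_command:
  increments:
    - {"x": 0, "y": 0, "z": 0, "roll": 0}
    - {"x": 0, "y": 0, "z": 0, "roll": 0}
    - {"x": 0, "y": 0, "z": 0, "roll": 0}

```text
t: 17.53
tool_pos: [0.5793, 0.3196, 0.2306]
tcp_rot: [2.45, 1.961, -0.003]
contact_force: [0.5, -0.5, -0.7]
width: 0.0397
```

```bash
python3 - <<'E'
from h import *
go(.582,.318,.118)
d=snap('wrist','w5')
im=d['image'].copy()
P=[proj(d,(.575+.075*np.cos(t),.289+.075*np.sin(t),.018)) for t in np.linspace(0,6.28,60)]
cv2.polylines(im,[np.int32(P)],True,(255,0,0),1)
cv2.imwrite('pics/w5.png',im[:,:,::-1])
E
```

```text
d mm [ -0.6   2.9 112.6] roll 0 rows 2.7 jaw 167.3 t 17.53 j6 0.6 w 0.0397 tilt [ 0.0002 -0.0036] pos [0.5793 0.3196 0.2306]
```

View pics/w5.png

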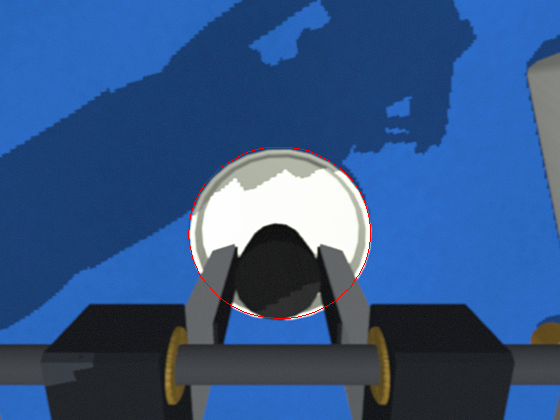

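The dish circle fits the rim, centred on (280,233), and the stopper hangs straight. I'll lower it.

arm_command:
  increments:
    - {"x": 0, "y": 0.001, "z": 0.025, "roll": 0}
    - {"x": 0, "y": 0.003, "z": 0.055, "roll": 0}
    - {"x": 0, "y": 0.003, "z": 0.082, "roll": 0}
    - {"x": 0, "y": 0.003, "z": 0.1, "roll": 0}
    - {"x": 0, "y": 0.003, "z": 0.108, "roll": 0}
    - {"x": 0, "y": 0.003, "z": 0.11, "roll": 0}
    - {"x": 0, "y": 0.003, "z": 0.111, "roll": 0}
    - {"x": 0, "y": 0.003, "z": 0.111, "roll": 0}

```text
t: 18.25
tool_pos: [0.5839, 0.318, 0.1219]
tcp_rot: [2.451, 1.958, 0.002]
contact_force: [-0.2, 0.2, -0.1]
width: 0.0396
```

arm_command:
  increments:
    - {"x": 0, "y": 0, "z": 0.001, "roll": 0}
    - {"x": 0, "y": 0, "z": 0.001, "roll": 0}
    - {"x": 0, "y": 0, "z": 0.001, "roll": 0}

```text
t: 18.5
tool_pos: [0.5846, 0.3183, 0.1223]
tcp_rot: [2.451, 1.958, 0.006]
contact_force: [1.0, 0.1, -1.4]
width: 0.0394
```

arm_command:
  increments:
    - {"x": 0, "y": 0, "z": 0.001, "roll": 0}
    - {"x": 0, "y": 0, "z": 0.002, "roll": 0}
    - {"x": 0, "y": 0, "z": 0.003, "roll": 0}
    - {"x": 0, "y": 0, "z": 0.003, "roll": 0}
    - {"x": 0, "y": 0, "z": 0.003, "roll": 0}

```text
t: 18.92
tool_pos: [0.5844, 0.3183, 0.119]
tcp_rot: [2.451, 1.958, 0.005]
contact_force: [0.4, 0.2, -1.6]
width: 0.0395
```

arm_command:
  increments:
    - {"x": 0, "y": 0, "z": 0.001, "roll": 0}
    - {"x": 0, "y": 0, "z": 0.001, "roll": 0}
    - {"x": 0, "y": 0, "z": 0.001, "roll": 0}

```text
t: 19.17
tool_pos: [0.5846, 0.3184, 0.1185]
tcp_rot: [2.451, 1.958, 0.006]
contact_force: [-0.1, -0.6, 2.1]
width: 0.0395
```

arm_command:
  increments:
    - {"x": 0, "y": 0, "z": 0.0005, "roll": 0}
    - {"x": 0, "y": 0, "z": 0.0005, "roll": 0}

```text
t: 19.33
tool_pos: [0.5846, 0.3184, 0.1185]
tcp_rot: [2.45, 1.958, 0.006]
contact_force: [-1.3, -1.4, 3.8]
width: 0.0397
```

arm_command:
  increments:
    - {"x": 0, "y": 0, "z": 0, "roll": 0}
    - {"x": 0, "y": 0, "z": 0, "roll": 0}
    - {"x": 0, "y": 0, "z": 0, "roll": 0}
    - {"x": 0, "y": 0, "z": -0.015, "roll": 0}
    - {"x": 0, "y": 0, "z": -0.045, "roll": 0}
    - {"x": 0, "y": 0, "z": -0.08, "roll": 0}
    - {"x": 0, "y": 0, "z": -0.11, "roll": 0}
    - {"x": 0, "y": 0, "z": -0.115, "roll": 0}
    - {"x": 0, "y": 0, "z": -0.115, "roll": 0}
    - {"x": 0, "y": 0, "z": -0.115, "roll": 0}
  hand: 0.55

```text
t: 20.17
tool_pos: [0.5837, 0.3185, 0.2336]
tcp_rot: [2.45, 1.958, 0.006]
contact_force: [-1.3, -0.1, -0.5]
width: 0.052
```

```bash
python3 -c "
from h import *
go(.403,.179,.23)"
```

```text
d mm [-175.9 -145.5    2.7] roll 0 rows 5.5 jaw 167.3 t 20.17 j6 0.59 w 0.052 tilt [ 0.0061 -0.0013] pos [0.5837 0.3185 0.2336]
```

arm_command:
  increments:
    - {"x": -0.026, "y": -0.022, "z": 0, "roll": 0}
    - {"x": -0.056, "y": -0.046, "z": 0.001, "roll": 0}
    - {"x": -0.086, "y": -0.071, "z": 0.001, "roll": 0}
    - {"x": -0.116, "y": -0.096, "z": 0.002, "roll": 0}
    - {"x": -0.144, "y": -0.119, "z": 0.002, "roll": 0}
    - {"x": -0.164, "y": -0.136, "z": 0.002, "roll": 0}
    - {"x": -0.176, "y": -0.1455, "z": 0.002, "roll": 0}
    - {"x": -0.176, "y": -0.1455, "z": 0.002, "roll": 0}
    - {"x": -0.176, "y": -0.1455, "z": 0.002, "roll": 0}
    - {"x": -0.176, "y": -0.1455, "z": 0.002, "roll": 0}
  hand: 0.68

```text
t: 21.0
tool_pos: [0.4033, 0.1791, 0.23]
tcp_rot: [2.451, 1.958, 0.005]
contact_force: [-0.0, -0.3, 0.1]
width: 0.0639
```

```bash
python3 - <<'E'
from h import *
d=snap('wrist','w6'); a=snap('scene','s3')
im=d['image'].copy()
for z,col in((0,(255,0,0)),(.04,(255,0,255))):
  P=[proj(d,(.403+r*np.cos(t),.179+r*np.sin(t),z)) for r in[.016 if z==0 else .02] for t in np.linspace(0,6.28,40)]
  cv2.polylines(im,[np.int32(P)],True,col,1)
go(.403,.179,.112)
cv2.imwrite('pics/c6.png',np.hstack([cv2.resize(a['image'][260:360,300:400],(400,400)),im[:400,80:480]])[:,:,::-1])
E
```

```text
d mm [ -0.5  -1.3 118.4] roll 0 rows 2.8 jaw 167.3 t 21.1 j6 0.45 w 0.0638 tilt [ 0.0057 -0.0013] pos [0.4037 0.1794 0.2304]
```

View pics/c6.png

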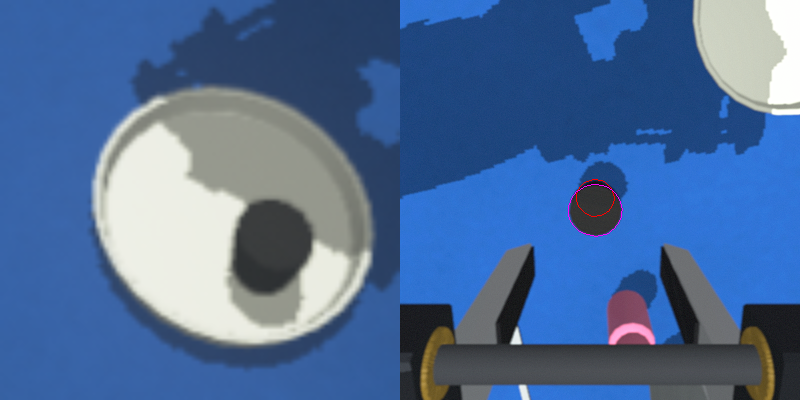

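The first stopper stands wide end up inside the dish (c6 left, (272,245)). The outline fits the second one at (595,205). I'll grip it.

arm_command:
  increments:
    - {"x": -0.001, "y": -0.001, "z": 0.025, "roll": 0}
    - {"x": -0.001, "y": -0.001, "z": 0.06, "roll": 0}
    - {"x": -0.001, "y": -0.001, "z": 0.09, "roll": 0}
    - {"x": -0.001, "y": -0.001, "z": 0.11, "roll": 0}
    - {"x": -0.001, "y": -0.001, "z": 0.116, "roll": 0}
    - {"x": -0.001, "y": -0.001, "z": 0.118, "roll": 0}
    - {"x": -0.001, "y": -0.001, "z": 0.118, "roll": 0}
    - {"x": -0.001, "y": -0.001, "z": 0.118, "roll": 0}

```text
t: 21.77
tool_pos: [0.4047, 0.1789, 0.1136]
tcp_rot: [2.449, 1.958, 0.01]
contact_force: [0.4, 0.3, -0.2]
width: 0.064
```

arm_command:
  increments:
    - {"x": 0, "y": 0, "z": 0, "roll": 0}
    - {"x": 0, "y": 0, "z": 0, "roll": 0}
    - {"x": 0, "y": 0, "z": 0, "roll": 0}
    - {"x": 0, "y": 0, "z": 0, "roll": 0}
    - {"x": 0, "y": 0, "z": 0, "roll": 0}
    - {"x": 0, "y": 0, "z": 0, "roll": 0}
    - {"x": 0, "y": 0, "z": 0, "roll": 0}
  hand: 0.25

```text
t: 22.35
tool_pos: [0.4051, 0.179, 0.1143]
tcp_rot: [2.449, 1.958, 0.011]
contact_force: [-2.3, -0.4, 5.6]
width: 0.0389
```

arm_command:
  increments:
    - {"x": 0, "y": 0, "z": -0.015, "roll": 0}
    - {"x": 0, "y": 0, "z": -0.045, "roll": 0}
    - {"x": 0, "y": 0, "z": -0.08, "roll": 0}
    - {"x": 0, "y": 0, "z": -0.105, "roll": 0}
    - {"x": 0, "y": 0, "z": -0.12, "roll": 0}
    - {"x": 0, "y": 0, "z": -0.125, "roll": 0}
    - {"x": 0, "y": 0, "z": -0.125, "roll": 0}
    - {"x": 0, "y": 0, "z": -0.125, "roll": 0}

```text
t: 23.02
tool_pos: [0.4033, 0.1789, 0.2383]
tcp_rot: [2.45, 1.958, 0.009]
contact_force: [0.3, -0.3, 0.3]
width: 0.0395
```

```bash
python3 -c "
from h import *
go(.567,.258,.236)"
```

```text
d mm [113.2 142.3   3.5] roll 0 rows 4.4 jaw 167.3 t 23.02 j6 0.45 w 0.0395 tilt [ 0.0078 -0.0008] pos [0.4033 0.1789 0.2383]
```

arm_command:
  increments:
    - {"x": 0.016, "y": 0.02, "z": 0, "roll": 0}
    - {"x": 0.036, "y": 0.045, "z": 0, "roll": 0}
    - {"x": 0.058, "y": 0.073, "z": 0.001, "roll": 0}
    - {"x": 0.08, "y": 0.1, "z": 0.001, "roll": 0}
    - {"x": 0.098, "y": 0.123, "z": 0.002, "roll": 0}
    - {"x": 0.109, "y": 0.137, "z": 0.002, "roll": 0}
    - {"x": 0.113, "y": 0.142, "z": 0.002, "roll": 0}
    - {"x": 0.113, "y": 0.142, "z": 0.002, "roll": 0}
    - {"x": 0.113, "y": 0.142, "z": 0.002, "roll": 0}
    - {"x": 0.113, "y": 0.142, "z": 0.002, "roll": 0}

```text
t: 23.85
tool_pos: [0.5652, 0.2573, 0.2363]
tcp_rot: [2.45, 1.959, 0.004]
contact_force: [0.2, -0.2, 0.3]
width: 0.0395
```

```bash
python3 -c "
from h import *
go(.567,.258,.118)"
```

```text
d mm [  1.2   1.  118.3] roll 0 rows 2.8 jaw 167.3 t 23.85 j6 0.51 w 0.0395 tilt [ 0.0049 -0.0017] pos [0.5652 0.2573 0.2363]
```

arm_command:
  increments:
    - {"x": 0.001, "y": 0.001, "z": 0.025, "roll": 0}
    - {"x": 0.001, "y": 0.001, "z": 0.055, "roll": 0}
    - {"x": 0.001, "y": 0.001, "z": 0.085, "roll": 0}
    - {"x": 0.001, "y": 0.001, "z": 0.105, "roll": 0}
    - {"x": 0.001, "y": 0.001, "z": 0.113, "roll": 0}
    - {"x": 0.001, "y": 0.001, "z": 0.116, "roll": 0}
    - {"x": 0.001, "y": 0.001, "z": 0.116, "roll": 0}
    - {"x": 0.001, "y": 0.001, "z": 0.116, "roll": 0}

```text
t: 24.52
tool_pos: [0.5679, 0.2581, 0.1221]
tcp_rot: [2.449, 1.958, 0.009]
contact_force: [0.7, -0.6, -0.1]
width: 0.0395
```

arm_command:
  increments:
    - {"x": 0, "y": 0, "z": 0.001, "roll": 0}
    - {"x": 0, "y": 0, "z": 0.001, "roll": 0}
    - {"x": 0, "y": 0, "z": 0.001, "roll": 0}

```text
t: 24.77
tool_pos: [0.5687, 0.2584, 0.1226]
tcp_rot: [2.449, 1.958, 0.013]
contact_force: [0.1, -0.3, -0.5]
width: 0.0394
```

arm_command:
  increments:
    - {"x": 0, "y": 0, "z": 0.001, "roll": 0}
    - {"x": 0, "y": 0, "z": 0.002, "roll": 0}
    - {"x": 0, "y": 0, "z": 0.003, "roll": 0}
    - {"x": 0, "y": 0, "z": 0.003, "roll": 0}
    - {"x": 0, "y": 0, "z": 0.003, "roll": 0}

```text
t: 25.18
tool_pos: [0.5686, 0.2583, 0.1194]
tcp_rot: [2.449, 1.958, 0.012]
contact_force: [-0.3, -0.4, -0.5]
width: 0.0393
```

arm_command:
  increments:
    - {"x": 0, "y": 0, "z": 0.001, "roll": 0}
    - {"x": 0, "y": 0, "z": 0.001, "roll": 0}
    - {"x": 0, "y": 0, "z": 0.001, "roll": 0}

```text
t: 25.43
tool_pos: [0.5687, 0.2584, 0.1184]
tcp_rot: [2.449, 1.958, 0.012]
contact_force: [0.6, 0.9, 0.4]
width: 0.039
```

arm_command:
  increments:
    - {"x": 0, "y": 0, "z": 0.001, "roll": 0}
    - {"x": 0, "y": 0, "z": 0.001, "roll": 0}

```text
t: 25.6
tool_pos: [0.5688, 0.2584, 0.1184]
tcp_rot: [2.449, 1.958, 0.012]
contact_force: [-2.6, -0.6, 5.6]
width: 0.0393
```

arm_command:
  increments:
    - {"x": 0, "y": 0, "z": 0, "roll": 0}
    - {"x": 0, "y": 0, "z": 0, "roll": 0}
    - {"x": 0, "y": 0, "z": 0, "roll": 0}
    - {"x": 0, "y": 0, "z": -0.015, "roll": 0}
    - {"x": 0, "y": 0, "z": -0.045, "roll": 0}
    - {"x": 0, "y": 0, "z": -0.08, "roll": 0}
    - {"x": 0, "y": 0, "z": -0.115, "roll": 0}
    - {"x": 0, "y": 0, "z": -0.125, "roll": 0}
    - {"x": 0, "y": 0, "z": -0.125, "roll": 0}
    - {"x": 0, "y": 0, "z": -0.125, "roll": 0}
  hand: 0.55

```text
t: 26.43
tool_pos: [0.5674, 0.2584, 0.243]
tcp_rot: [2.449, 1.958, 0.012]
contact_force: [0.8, -0.6, -0.5]
width: 0.0519
```

```bash
python3 -c "
from h import *
go(.40,-.19,.24,142)"
```

```text
d mm [-474.2  -64.6    1.4] roll 25.3 rows 11.5 jaw 167.3 t 26.43 j6 0.51 w 0.0519 tilt [ 0.0103 -0.0002] pos [0.5674 0.2584 0.243 ]
```

arm_command:
  increments:
    - {"x": -0.03, "y": -0.004, "z": 0, "roll": 2}
    - {"x": -0.07, "y": -0.01, "z": 0, "roll": 4}
    - {"x": -0.11, "y": -0.015, "z": 0, "roll": 6}
    - {"x": -0.151, "y": -0.02, "z": 0, "roll": 8}
    - {"x": -0.192, "y": -0.026, "z": 0, "roll": 10}
    - {"x": -0.233, "y": -0.032, "z": 0, "roll": 12}
    - {"x": -0.274, "y": -0.037, "z": 0, "roll": 14}
    - {"x": -0.315, "y": -0.043, "z": 0, "roll": 16}
    - {"x": -0.356, "y": -0.048, "z": 0, "roll": 18}
    - {"x": -0.397, "y": -0.054, "z": 0, "roll": 20}
    - {"x": -0.435, "y": -0.059, "z": 0, "roll": 22}
    - {"x": -0.462, "y": -0.063, "z": 0, "roll": 25}

```text
t: 27.43
tool_pos: [0.4014, -0.1799, 0.2384]
tcp_rot: [2.823, 1.378, 0.009]
contact_force: [0.6, -0.8, -0.3]
width: 0.052
```

arm_command:
  increments:
    - {"x": -0.01, "y": 0, "z": 0, "roll": 0}
    - {"x": -0.01, "y": 0, "z": 0, "roll": 0}
    - {"x": -0.01, "y": 0, "z": 0, "roll": 0}
    - {"x": -0.01, "y": 0, "z": 0, "roll": 0}

```text
t: 27.77
tool_pos: [0.3948, -0.1867, 0.2368]
tcp_rot: [-2.82, -1.378, -0.007]
contact_force: [0.2, -0.6, -1.6]
width: 0.0517
```

```bash
python3 - <<'E'
from h import *
d=snap('wrist','w7'); a=snap('scene','s4')
go(.4,-.19,.24,142)
im=d['image'].copy()
c=proj(d,(.4,-.19,.03)); print(c)
x,y=int(c[0]),int(c[1]); print(x-80,y-80)
cv2.imwrite('pics/c7.png',np.hstack([cv2.resize(a['image'][260:360,300:400],(280,480)),cv2.resize(im[y-80:y+80,x-80:x+80],(480,480))])[:,:,::-1])
E
```

```text
d mm [ 0.1  5.7 -2.4] roll 0.2 rows 0.1 jaw 142.2 t 27.87 j6 0.02 w 0.0518 tilt [0.0042 0.0035] pos [ 0.3955 -0.1866  0.2376]
[284.71714395 205.71706398]
204 125
```

View pics/c7.png

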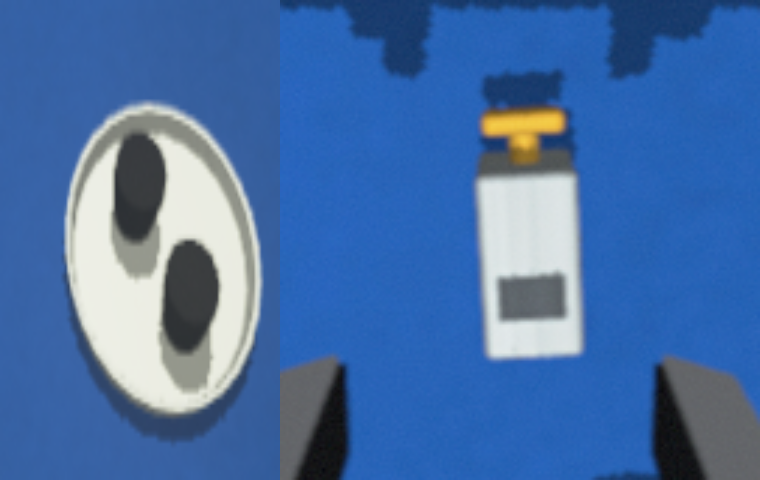

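Both stoppers stand in the dish, wide end up. The boss head's top face in c7 runs from (477,175) and (576,170) to (487,358) and (582,354), with the screw at the upper end. Next I compute its pose.

```bash
python3 - <<'E'
from h import *
d=load('w7')
C=[ray(d,(x-280)/3+204,y/3+125,.036)[:2] for x,y in((477,175),(576,170),(582,354),(487,358))]
C=np.array(C); c=C.mean(0); f=(C[0]+C[1]-C[2]-C[3])/2
print(c,np.linalg.norm(f),np.linalg.norm(C[1]-C[0]),np.degrees(np.arctan2(f[1],f[0])))
th=np.arctan2(f[1],f[0]); s=load('s0')
print(ray(load('s0'),0,0,0)[:2])
go(c[0],c[1],.095,np.degrees(th)+90)
E
```

```text
[ 0.39864089 -0.19516299] 0.04958799211734615 0.025193373910357187 54.90183684243595
[ 0.47607966 -2.07687614]
d mm [ -5.6   7.6 142.6] roll -2.7 rows 3.4 jaw 142.2 t 27.87 j6 0.02 w 0.0518 tilt [0.0042 0.0035] pos [ 0.3955 -0.1866  0.2376]
```

arm_command:
  increments:
    - {"x": -0.006, "y": 0.008, "z": 0.02, "roll": -2.7}
    - {"x": -0.006, "y": 0.008, "z": 0.055, "roll": -2.7}
    - {"x": -0.006, "y": 0.008, "z": 0.09, "roll": -2.7}
    - {"x": -0.006, "y": 0.008, "z": 0.118, "roll": -2.7}
    - {"x": -0.006, "y": 0.008, "z": 0.13, "roll": -2.7}
    - {"x": -0.006, "y": 0.008, "z": 0.134, "roll": -2.7}
    - {"x": -0.006, "y": 0.008, "z": 0.135, "roll": -2.7}
    - {"x": -0.006, "y": 0.008, "z": 0.135, "roll": -2.7}
    - {"x": -0.006, "y": 0.008, "z": 0.135, "roll": -2.7}

```text
t: 28.62
tool_pos: [0.3999, -0.1962, 0.1039]
tcp_rot: [2.786, 1.448, 0.01]
contact_force: [1.0, 0.2, 0.6]
width: 0.0515
```

arm_command:
  increments:
    - {"x": 0, "y": 0, "z": 0, "roll": 0}
    - {"x": 0, "y": 0, "z": 0, "roll": 0}
    - {"x": 0, "y": 0, "z": 0, "roll": 0}
    - {"x": 0, "y": 0, "z": 0, "roll": 0}
    - {"x": 0, "y": 0, "z": 0, "roll": 0}
    - {"x": 0, "y": 0, "z": 0, "roll": 0}
    - {"x": 0, "y": 0, "z": 0, "roll": 0}
    - {"x": 0, "y": 0, "z": 0, "roll": 0}
  hand: 0.1
  squeeze: 30

```text
t: 29.28
tool_pos: [0.3995, -0.1959, 0.1042]
tcp_rot: [2.788, 1.448, 0.009]
contact_force: [-2.3, 1.6, 6.6]
width: 0.0259
```

arm_command:
  increments:
    - {"x": 0, "y": 0, "z": -0.015, "roll": 0}
    - {"x": 0, "y": 0, "z": -0.045, "roll": 0}
    - {"x": 0, "y": 0, "z": -0.08, "roll": 0}
    - {"x": 0, "y": 0, "z": -0.095, "roll": 0}
    - {"x": 0, "y": 0, "z": -0.1, "roll": 0}
    - {"x": 0, "y": 0, "z": -0.1, "roll": 0}
    - {"x": 0, "y": 0, "z": -0.1, "roll": 0}

```text
t: 29.87
tool_pos: [0.3983, -0.1957, 0.203]
tcp_rot: [-2.787, -1.448, -0.008]
contact_force: [-0.7, 1.3, -2.6]
width: 0.0259
```

```bash
python3 -c "
from h import *
go(.596,-.2925,.20,177)"
```

```text
d mm [ 34.5 217.4   3.4] roll -32.1 rows 5.3 jaw 144.9 t 29.87 j6 -0.05 w 0.0259 tilt [0.0039 0.0037] pos [ 0.3983 -0.1957  0.203 ]
```

arm_command:
  increments:
    - {"x": 0.004, "y": 0.025, "z": 0, "roll": -4}
    - {"x": 0.009, "y": 0.056, "z": 0, "roll": -9}
    - {"x": 0.014, "y": 0.09, "z": 0, "roll": -14}
    - {"x": 0.02, "y": 0.125, "z": 0, "roll": -19}
    - {"x": 0.025, "y": 0.158, "z": 0, "roll": -24}
    - {"x": 0.03, "y": 0.187, "z": 0, "roll": -28}
    - {"x": 0.033, "y": 0.207, "z": 0, "roll": -31}
    - {"x": 0.0345, "y": 0.217, "z": 0, "roll": -32}
    - {"x": 0.0345, "y": 0.217, "z": 0, "roll": -32}
    - {"x": 0.0345, "y": 0.217, "z": 0, "roll": -32}
    - {"x": 0.0345, "y": 0.217, "z": 0, "roll": -32}

```text
t: 30.78
tool_pos: [0.5941, -0.2913, 0.2011]
tcp_rot: [-2.278, -2.157, -0.007]
contact_force: [0.4, -0.1, -2.2]
width: 0.0254
```

```bash
python3 - <<'E'
from h import *
go(.596,-.2925,.109,177)
d=snap('wrist','w8'); im=d['image'].copy()
c=np.array([.596,-.2925]);t=np.radians(87);u=np.array([np.cos(t),np.sin(t)]);v=np.array([u[1],-u[0]])
P=[proj(d,(*(c+u*.085*i+v*.055*j),.015)) for i,j in((1,1),(1,-1),(-1,-1),(-1,1))]
cv2.polylines(im,[np.int32(P)],True,(255,0,0),1)
cv2.imwrite('pics/w8.png',im[:,:,::-1])
E
```

```text
d mm [-1.7  2.  92.1] roll -0.1 rows 2.2 jaw 176.9 t 30.78 j6 -0.54 w 0.0254 tilt [-0.      0.0063] pos [ 0.5941 -0.2913  0.2011]
```

View pics/w8.png

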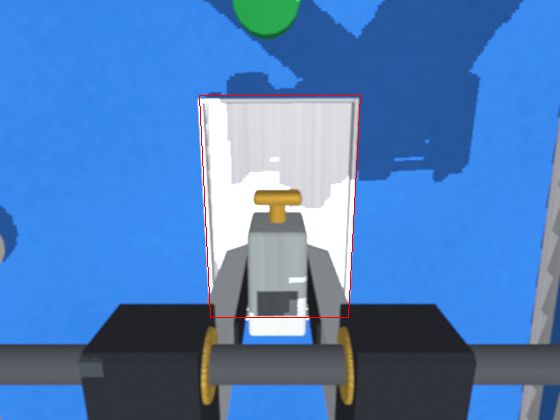

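The tray outline fits, the boss head is centred, and the screw points along the long side, up-image at (277,197). I'll lower it.

arm_command:
  increments:
    - {"x": -0.001, "y": 0.001, "z": 0.02, "roll": 0}
    - {"x": -0.001, "y": 0.001, "z": 0.045, "roll": 0}
    - {"x": -0.001, "y": 0.001, "z": 0.068, "roll": 0}
    - {"x": -0.001, "y": 0.001, "z": 0.082, "roll": 0}
    - {"x": -0.001, "y": 0.001, "z": 0.088, "roll": 0}
    - {"x": -0.001, "y": 0.001, "z": 0.09, "roll": 0}
    - {"x": -0.001, "y": 0.001, "z": 0.091, "roll": 0}
    - {"x": -0.001, "y": 0.001, "z": 0.091, "roll": 0}
    - {"x": -0.001, "y": 0.001, "z": 0.091, "roll": 0}

```text
t: 31.58
tool_pos: [0.5962, -0.2925, 0.1125]
tcp_rot: [-2.281, -2.16, -0.008]
contact_force: [-0.5, 0.5, -1.8]
width: 0.026
```

arm_command:
  increments:
    - {"x": 0, "y": 0, "z": 0.001, "roll": 0}
    - {"x": 0, "y": 0, "z": 0.002, "roll": 0}
    - {"x": 0, "y": 0, "z": 0.002, "roll": 0}
    - {"x": 0, "y": 0, "z": 0.002, "roll": 0}

```text
t: 31.92
tool_pos: [0.5963, -0.2926, 0.1108]
tcp_rot: [-2.281, -2.16, -0.008]
contact_force: [0.4, 1.2, -2.6]
width: 0.0256
```

arm_command:
  increments:
    - {"x": 0, "y": 0, "z": 0.001, "roll": 0}
    - {"x": 0, "y": 0, "z": 0.001, "roll": 0}
    - {"x": 0, "y": 0, "z": 0.001, "roll": 0}

```text
t: 32.17
tool_pos: [0.5962, -0.2925, 0.1096]
tcp_rot: [-2.281, -2.16, -0.008]
contact_force: [-0.3, 0.4, -1.5]
width: 0.0256
```

arm_command:
  increments:
    - {"x": 0, "y": 0, "z": 0.001, "roll": 0}
    - {"x": 0, "y": 0, "z": 0.002, "roll": 0}
    - {"x": 0, "y": 0, "z": 0.002, "roll": 0}
    - {"x": 0, "y": 0, "z": 0.002, "roll": 0}

```text
t: 32.5
tool_pos: [0.5962, -0.2925, 0.1075]
tcp_rot: [-2.28, -2.16, -0.008]
contact_force: [-0.6, -0.5, -1.7]
width: 0.0254
```

arm_command:
  increments:
    - {"x": 0, "y": 0, "z": 0.001, "roll": 0}
    - {"x": 0, "y": 0, "z": 0.001, "roll": 0}
    - {"x": 0, "y": 0, "z": 0.001, "roll": 0}

```text
t: 32.75
tool_pos: [0.5963, -0.2926, 0.1073]
tcp_rot: [-2.281, -2.16, -0.008]
contact_force: [-1.8, 0.7, 3.7]
width: 0.0256
```

arm_command:
  increments:
    - {"x": 0, "y": 0, "z": 0, "roll": 0}
    - {"x": 0, "y": 0, "z": 0, "roll": 0}
    - {"x": 0, "y": 0, "z": 0, "roll": 0}
    - {"x": 0, "y": 0, "z": -0.015, "roll": 0}
    - {"x": 0, "y": 0, "z": -0.045, "roll": 0}
    - {"x": 0, "y": 0, "z": -0.085, "roll": 0}
    - {"x": 0, "y": 0, "z": -0.125, "roll": 0}
    - {"x": 0, "y": 0, "z": -0.16, "roll": 0}
    - {"x": 0, "y": 0, "z": -0.17, "roll": 0}
    - {"x": 0, "y": 0, "z": -0.17, "roll": 0}
    - {"x": 0, "y": 0, "z": -0.17, "roll": 0}
  hand: 0.5

```text
t: 33.67
tool_pos: [0.5957, -0.2932, 0.2778]
tcp_rot: [2.28, 2.16, 0.009]
contact_force: [0.9, -0.3, -1.2]
width: 0.0467
```

```bash
python3 - <<'E'
from h import *
d=snap('wrist','w9'); a=snap('scene','s5'); b=snap('side','d5')
cv2.imwrite('pics/f1.png',cv2.resize(np.hstack([a['image'][110:370,140:450],d['image'][60:320,150:410]]),None,fx=1.4,fy=1.4,interpolation=2)[:,:,::-1])
# bystander motion check
for n,f0,f1,box in(('s beaker','s0','s5',(183,217,286,313)),('s jar','s0','s5',(128,153,238,260)),('d beaker','d0','d5',(212,255,300,332)),('s pink','s0','s5',(197,226,322,342))):
    y0,y1,x0,x1=box; g=lambda f:cv2.cvtColor(load(f)['image'],cv2.COLOR_RGB2GRAY)
    r=cv2.matchTemplate(g(f1)[y0-8:y1+8,x0-8:x1+8],g(f0)[y0:y1,x0:x1],cv2.TM_CCOEFF_NORMED);print(n,cv2.minMaxLoc(r)[1::2])
E
```

```text
s beaker (0.7397856116294861, (8, 8))
s jar (0.8669439554214478, (8, 8))
d beaker (0.7017503976821899, (8, 8))
s pink (0.5274892449378967, (9, 8))
```

View pics/f1.png

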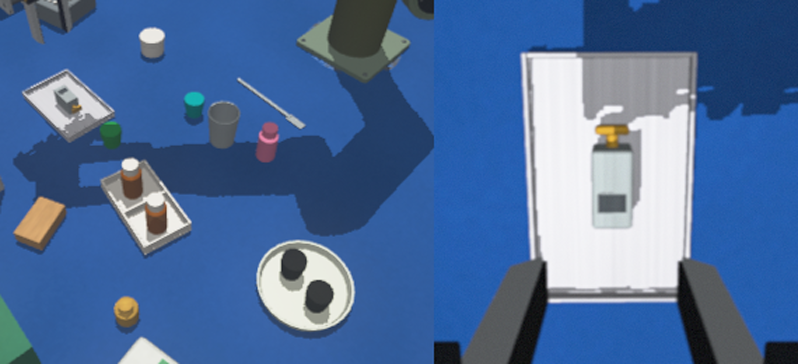

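All five items are in place: bottles upright in their bays, stoppers wide end up in the dish, and the boss head flat with its screw along the tray's long side. Best match for the beaker and jar is at zero shift. The gripper is clear, so I'm handing in.

```bash
python3 -c "
from h import *
print(close_job())"
```

```text
the job is handed in; nothing more can be done
None
```

The job is done and handed in at about 34 s of the 115 s allowed, in the order asked: bottles, then stoppers, then the boss head.

- **Bottles:** each was lowered to a light touch (about 5 N) before release. The scene picture shows both upright, one per bay.
- **Stoppers:** both stand wide end up on the dish floor.
- **Boss head:** it lies flat near the middle of the tray, with the screw along the long side.
- **Bystanders:** template matching between the first and last pictures put the beaker and jar at zero pixels of shift. The pink bottle matched within 1 pixel, but weakly (score 0.53), because the light and shadows had changed. I never went near it with the fingers.

Apart from that weak match, no check failed or disagreed. The first move call was refused because its rows were out of form, and nothing moved. The tool also carried a tilt of up to about 1° during some moves; it caused no visible harm.

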